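# Fish the flat-bladed key out of the parts bin and switch on the heater

## Task

Take the T-handled key with the flat blade out of the hooded parts bin by its blade end, leaving the other two keys and the brush in the bin. Lay it on the table clear of the bin and let go, then pick it up again by the handle end, push the blade fully home into the slot of the key switch, and turn the key clockwise (as seen facing the switch) as far as it goes. Leave the key in the switch and do not disturb the jar, the bottle or the spool.

Things in the scene. Friction and masses are not known exactly. Their poses are not given: they have to be found in the camera images.
- bin: Fixed grey parts bin 166 (x) x 220 (y) mm, origin under its centre, floor top z=4 mm. Half x<0: hood, underside z=55, top 63. Half x>0: open above, side walls 30 high, lip 14 high at x=+83. 3 T keys lie flat on the floor 70 mm apart in y, bits to +x, handles under the hood, only the last 40 mm open: lift by the bit 15 to 30 mm, draw out along +x over brush and lip until the handle clears the hood.
- blade_key: Key to take: steel, black T handle, 106 mm long, 12 thick, 60 g. Lies flat; origin on its underside at half length, x along the shank to the tip, mid-plane z=6 mm. Handle: bar 12 mm diameter, 58 long along y, at x=-50. Shank: 12 x 12 mm from x=-44 to +16 (shoulder). Flat blade: 18 wide (y), 6 thick (z), x=+16 to +50, last 4 mm narrowed.
- blade_key_tip (a point): Middle of the tip of the flat-bladed key's blade (x=+50, y=0, z=6 mm in the key's frame); axes as the key's.
- pin_key: Wrong key, to be left in the bin: same T handle and shank, but its last 34 mm is a round pin of 9 mm diameter. Frame as for the flat-bladed key.
- square_key: Wrong key, to be left in the bin: same T handle, its 12 mm square shank runs unchanged to the tip. Frame as for the flat-bladed key. The three keys change places in the bin.
- brush: Red-handled wax brush, 16 (x) x 149 (y) x 11 mm, lying across the bin just inside the lip, in front of the key tips. Origin under its centre. It may be nudged but stays in the bin.
- switch_box: Grey key switch box fixed to the table, 80 (x) x 110 (y) x 110 mm high. Origin at table level below the middle of its front face, which is the plane x=0 and faces -x (the robot); x points into the box, z up. A round steel bezel (55 mm outside, 5 mm proud) surrounds a brass barrel with a slot.
- slot_mouth (a point): Centre of the slot's mouth on the front face, 70 mm above the table; axes as the box's. The slot is 20 mm wide (y, level at the start), 8 mm high (z) and 38 mm deep along +x.
- slot_home (a point): Point on the slot's axis 34 mm inside the face: where the blade's tip is when the key is fully home, its shoulder against the barrel. The handle bar's axis is then 66 mm in front of the face.
- barrel (a joint): Turn of the brass barrel about the slot's axis, rad: 0 = off, slot level (start); grows clockwise as seen from the robot (right, -y, end of the T handle goes down) to the stop at 1.05. Stays where left; takes about 0.04 N m; the key has about 0.2 rad of play in the slot. Pressing down the right arm of the handle turns it.
- jar: Bystander: jar with black lid, 68 mm diameter, 95 mm high; origin under its centre.
- bottle: Bystander: brown bottle with black cap, 55 mm diameter, 99 mm high; origin under its centre.
- spool: Bystander: spool of wick, 58 x 105 x 56 mm; origin under its centre.
- parts_box: Obstacle: shut parts box with a clear lid, fixed on the table near the robot, 161 (x) x 221 (y) x 54 mm high; origin under its centre. It never moves; lay the key down clear of it.
Not all that is in view belongs to the job. What is shaped like the blade_key but blue is not meant.

How it is judged:
By the outcome, as a careful person would: the job done as asked, in the order asked, and still so for the second after the job is handed in, with the robot touching nothing.
It also fails if it takes over 72 s, if anything falls off the work surface, if the arm or the gripper's body presses on something with over 40 N, if the wrist force passes 120 N, or if a joint passes its speed limit or range.

## Robot

A 6-joint arm with a two-finger parallel gripper is mounted at the origin on a cart in front of the work surface, level with it; the furniture and walls round the work are solid. World frame = base frame: x ahead of the robot, y to its left, z up, the work surface at z = 0. Lengths are in mm, angles in rad, forces in N, time in s.
With the tool pointing down it reaches from about 350 to 775 mm from the base axis. Payload 7.3 kg.
Tool frame: the origin (TCP) lies on the centre line of the jaws, within the pads' length; the fingertips stand 19 mm ahead of it and the grasp point (between the pads) is the TCP; z points along the fingers, y is the line along which they close (so a half turn about z gives the same grasp; the last joint's range is limited). The gripper opens to 92 mm and grips with 3 to 60 N. Pads are 19 mm wide; open, the fingers measure 130 mm over their backs; the gripper's body (75 mm by 190 mm) begins 47 mm behind the grasp point.
Start: joints at [-1.353, 0.342, 1.524, -0, 1.275, -0.146], TCP at [186.833, -490.649, 245.741] pointing down, gripper open.
Joint ranges: [-2.53, 2.53], [-0.77, 2.02], [0.04, 2.7], [-1, 4.14], [0.28, 2.66], [-3.11, 3.11]. Speed limits (rad/s): [2.57, 2.57, 3.14, 3.14, 3.14, 3.14].

## Interface

Orientations are given as a 3x3 rotation matrix whose columns are the frame's x, y, z axes.
In Python, from rig import readout, viewer, job, spotter gives the robot as it stands.
- The arm moves only by the shell command python3 -m inch 'ROWS' [FORCE]. ROWS is a JSON object of lists of equal length, an entry for each row: "fingers": the opening, from 0 (shut) to 1 (fully open); "delta_pos": the shift along the tool's x, y, z in mm, a list of three; "yaw": the turn about the tool's z in rad. A call has 1 to 10 rows; each row is the pose to reach, as a shift and turn from the pose commanded when the call began, along the tool's axes at that moment; what a row does not reach only later rows make up. A row lasts 1/10 s, in which the tool goes at most 50 mm and 8.59 degrees, less where a joint would pass 70% of its speed; a pose out of reach is approached as far as the arm can. A call with a gripper value outside its range is refused whole. The fingers move at their own pace and stop on an object; FORCE is the grip in N (left out, the last holds). Time passes only in rows, so rows that repeat a pose let the fingers close. It gives the time, the measured TCP pose, the force, the opening and the grip force at its end, in the units of the state.
- readout.state(): the state, without advancing time (a new reading comes with each control period).
- viewer.get_image(name): name is "side" or "top" or "wrist"; returns the picture (400x640x3 uint8, red, green, blue); there is no depth.
- viewer.camera_model(name): a dict with "fovy" (degrees; the focal length in pixels is half the picture's height over the tangent of half this angle, whatever the lens; pixels are square), "cx", "cy" (the principal point, pixels), "R" (3x3) and "t" (3): a world point X has camera coordinates R X + t; the wrist camera has in their place "mount" (4x4, takes a point from camera to tool coordinates, whose origin is the TCP and whose axes are the flange's). Camera axes: x right, y down, z forward; pixel columns grow to the right and rows downward; lengths in mm; the calibration is good to about 2 mm. A picture is of the moment at which its call begins: read the wrist's pose just before it. camera_model takes no time and is no camera call.
- job.close_job(): hands the job in; it is judged then, once.
Trained networks look in the newest picture that a camera, given by its name, has taken for a name from the list of things; names that differ only in an ending like _2 or _b are one class to them, and where a whole thing is asked for, a point or a joint stands for the part that bears it (a point fixed in the world has none). Each returns a list of dicts, best first, with "p" (0 to 1); they miss things now and then, are a little off and sometimes report something else, mostly with a low value. They report only what shows in the picture. A call takes as long as a camera call. They do not tell look-alikes from the thing itself.
- spotter.search_frame(camera, query): "rect" ([centre column, centre row, width, height] in pixels, round what is visible of it).
- spotter.trace(camera, query): "pixels" (400x640 bool, what is visible of it) and "rect" ([centre column, centre row, width, height] in pixels, round what is visible of it).
- spotter.landmark_of(camera, query): "at" ([column, row] in pixels: a listed point, or the origin of a listed thing).
The state is a dict: "time_s": time; "joint_positions": joint angles; "dq": joint speeds; "effort": joint torques, N m; "tool_pos": TCP position; "tool_rot": TCP orientation; "contact_force": force on the tool from outside, world axes, zero at the start; "torque": the same for the moment, N m; "width": finger opening in mm; "gripper_force": force on a finger pad.
Only numpy, scipy, OpenCV 4.12 (cv2) and the standard library are available. Lean on these libraries where they do the work, as an engineer would, in place of code of your own. Each camera call takes 0.05 s, during which the arm holds its last target. There are 200 camera calls.

## Working session

There is one attempt and no reset: what is moved stays moved. The work goes in short steps, Python scripts to look and compute and a shell command to move; the robot and the scene stay as the last step left them, time stands still between calls to the robot, and variables do not carry over. Pictures are saved under pics/ and viewed, at most 10 in all, crops included, and the job is handed in when it is done.

```bash
ls; mkdir -p pics; python3 - <<'E'
from rig import readout, viewer, spotter
import cv2
s=readout.state(); print(s['time_s'],s['tool_pos'],s['tool_rot'],s['width'])
for c in ['side','top']:
    im=viewer.get_image(c); cv2.imwrite(f'pics/{c}1.png',im[:,:,::-1])
    m=viewer.camera_model(c); print(c,m)
    for q in ['blade_key','blade_key_tip','slot_mouth','switch_box','bin','parts_box']:
        for d in spotter.landmark_of(c,q)[:4]: print(c,q,[round(float(v)) for v in d['at']],round(float(d['p']),2))
print(viewer.camera_model('wrist'))
E
```

```text
pics
0.0 [ 186.74197805 -490.27964306  245.05710048] [[ 9.34572839e-01  3.55771723e-01 -3.01178584e-04]
 [ 3.55771773e-01 -9.34571744e-01  1.44934689e-03]
 [ 2.34163645e-04 -1.46167107e-03 -9.99998904e-01]] 91.66696307953723
side {'fovy': 43.81079048085624, 'cx': 321.61029615060636, 'cy': 198.93190499117404, 'R': array([[-0.92092995,  0.38971686, -0.00296618],
       [ 0.25674739,  0.60095213, -0.75692623],
       [-0.29320439, -0.69783759, -0.6534936 ]]), 't': array([ 485.65324998, -119.54422729, 1479.82863532])}
side blade_key [266, 170] 0.65
side blade_key [353, 152] 0.59
side blade_key_tip [272, 183] 0.64
side blade_key_tip [348, 158] 0.46
side blade_key_tip [413, 273] 0.28
side slot_mouth [308, 251] 0.89
side switch_box [308, 271] 0.96
side bin [293, 169] 0.82
side parts_box [306, 252] 0.48
side parts_box [414, 275] 0.48
top {'fovy': 45.13010992736553, 'cx': 315.970151836984, 'cy': 201.60245579763705, 'R': array([[ 0.02100923, -0.9997738 , -0.00331002],
       [-0.98637206, -0.020187  , -0.16328703],
       [ 0.16318327,  0.00669545, -0.98657305]]), 't': array([  54.38376587,  535.04570255, 1168.59403283])}
top blade_key [415, 168] 0.61
top blade_key [420, 276] 0.56
top blade_key [224, 242] 0.25
top blade_key_tip [392, 170] 0.64
top blade_key_tip [405, 265] 0.53
top slot_mouth [267, 155] 0.72
top slot_mouth [265, 164] 0.44
top switch_box [268, 163] 0.97
top bin [408, 202] 0.93
top parts_box [264, 156] 0.39
{'fovy': 59.48257208947839, 'cx': 315.6058102448723, 'cy': 198.4727501599514, 'mount': array([[ 2.15391860e-04, -9.50799002e-01, -3.09808347e-01,
         8.48858939e+01],
       [ 9.99999633e-01,  4.61566933e-04, -7.21302704e-04,
        -4.15941545e-01],
       [ 8.28811179e-04, -3.09808078e-01,  9.50798753e-01,
        -1.38459148e+02],
       [ 0.00000000e+00,  0.00000000e+00,  0.00000000e+00,
         1.00000000e+00]])}
```

View pics/top1.png

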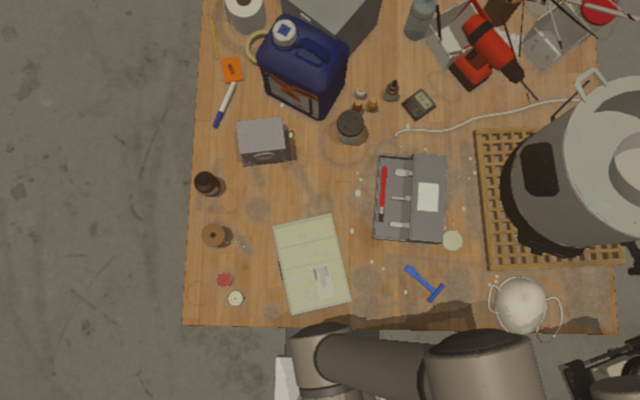

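View pics/side1.png

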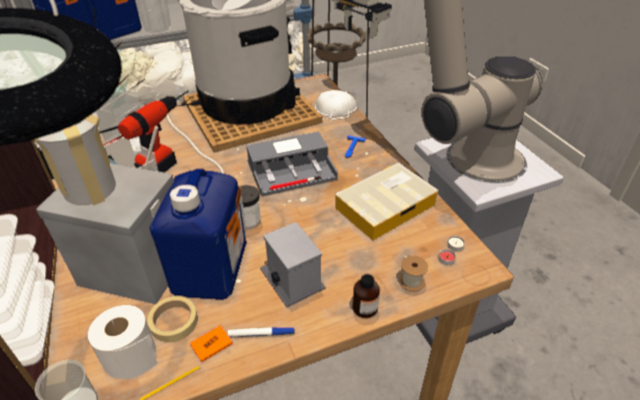

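The top view shows the bin at about (410,198), with its bits and brush (382,193) toward image left, which is world +y. The switch box is at (265,142) facing the robot, and the parts box is at (312,263). The blue look-alike key is at (425,283). The side view shows the three keys in the bin, with bits near (277,178), (295,172) and (318,165).

Next: world estimates, then an enlarged crop of the bin.

```bash
cat > h.py <<'E'
import numpy as np, cv2
from rig import readout, viewer, spotter
def K(m):
    f=200/np.tan(np.radians(m['fovy']/2)); return np.array([[f,0,m['cx']],[0,f,m['cy']],[0,0,1]])
def ext(c,s=None):
    m=viewer.camera_model(c)
    if c!='wrist': return K(m),m['R'],m['t']
    s=s or readout.state(); M=np.array(m['mount']); Rt=np.array(s['tool_rot']); p=np.array(s['tool_pos'])
    Rcw=Rt@M[:3,:3]; tc=Rt@M[:3,3]+p
    return K(m),Rcw.T,-Rcw.T@tc
def ray(c,px,z,e=None):
    k,R,t=e or ext(c); d=R.T@np.linalg.inv(k)@np.array([px[0],px[1],1.]); o=-R.T@t
    return o+d*(z-o[2])/d[2]
def proj(X,e):
    k,R,t=e; p=k@(R@np.asarray(X,float)+t); return p[:2]/p[2]
def tri(px1,e1,px2,e2):
    P=[k@np.c_[R,t] for k,R,t in(e1,e2)]
    x=cv2.triangulatePoints(P[0],P[1],np.array(px1,float),np.array(px2,float)); return (x[:3]/x[3]).ravel()
E
python3 - <<'E'
from h import *
np.set_printoptions(precision=1,suppress=True)
et,es=ext('top'),ext('side')
print('bin top',ray('top',[408,202],0),'side',ray('side',[293,169],0))
print('box',ray('top',[268,163],0),ray('side',[308,271],0))
print('slot tri',tri([267,155],et,[308,251],es),ray('top',[267,155],70),ray('side',[308,251],70))
print('tip',[ray('side',p,10) for p in([272,183],[348,158])],[ray('top',p,10) for p in([392,170],[405,265])])
for n,p in dict(jar=(350,125),bottle=(207,184),spool=(215,235),pb=(312,263)).items(): print(n,ray('top',p,40))
a=cv2.imread('pics/top1.png')[145:250,365:455]; b=cv2.imread('pics/side1.png')[125:200,235:345]
a=cv2.resize(a,(390,455),interpolation=3);b=cv2.resize(b,(400,273),interpolation=3)
o=np.zeros((455,800,3),np.uint8);o[:,:390]=a;o[:273,400:]=b;cv2.imwrite('pics/crop1.png',o)
E
```

```text
bin top [ 545.  -174.4    0. ] side [ 542.5 -177.5    0. ]
box [642.1 195.    0. ] [646.3 200.2   0. ]
slot tri [645.1 193.1  60.6] [645.4 190.5  70. ] [645.9 203.3  70. ]
tip [array([ 622.6, -128. ,   10. ]), array([ 378.7, -151.3,   10. ])] [array([ 627.4, -131.6,   10. ]), array([ 381.2, -163.3,   10. ])]
jar [737.8 -18.6  40. ]
bottle [574.2 343.8  40. ]
spool [444.7 316.2  40. ]
pb [380.2  72.1  40. ]
```

View pics/crop1.png

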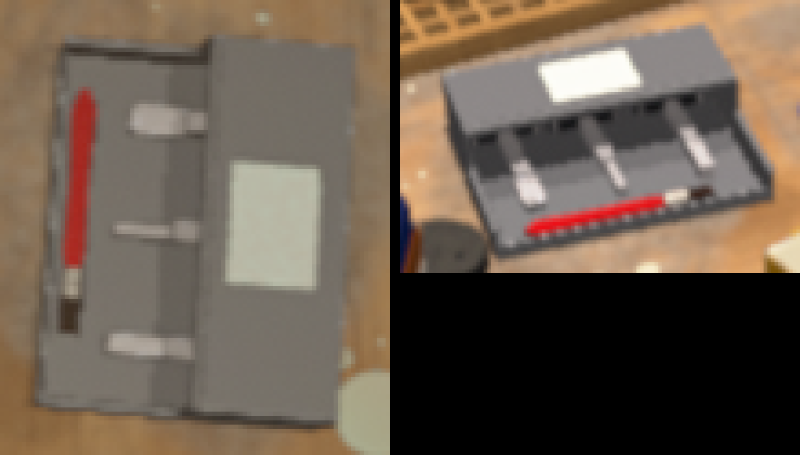

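The upper key in the bin crop, top-view px ≈(403,172) and side px ≈(271,177), has a wide 18 mm blade and a narrower shank. The candidates:
- **Blade key:** (403,172), the one to take.
- **Pin key:** (400,197), thin.
- **Square key:** (398,224), constant width.
- **Blue decoy:** (425,283), on the table.

I choose (403,172) and will check it close up with the wrist camera.

```bash
cat >> h.py <<'E'
def delta(P,ang,s=None):
    """tool-frame delta and yaw to TCP world P with tool x at world angle ang (tool pointing down)"""
    s=s or readout.state(); R=np.array(s['tool_rot']); d=R.T@(np.array(P,float)-s['tool_pos'])
    a=np.arctan2(R[1,0],R[0,0]); y=-((ang-a+np.pi)%(2*np.pi)-np.pi)
    print('delta',np.round(d,1),'yaw',round(float(y),3),'t',s['time_s'])
E
python3 -c "
from h import *
delta([615,-155,150],np.pi/2)"
```

```text
delta [ 519.6 -161.3   95.7] yaw -1.207 t 0.7
```

```bash
python3 -m inch '{"fingers":[0.4,0.4,0.4,0.4,0.4,0.4,0.4,0.4,0.4,0.4],"delta_pos":[[40,-12,0],[80,-25,0],[125,-39,0],[170,-53,0],[215,-67,0],[260,-81,5],[305,-95,10],[350,-109,15],[390,-121,20],[430,-134,25]],"yaw":[-0.12,-0.24,-0.36,-0.48,-0.6,-0.72,-0.84,-0.96,-1.08,-1.2]}'
python3 -c "
from h import *
delta([615,-155,150],np.pi/2)"
```

```text
time_s: 1.7
tool_pos: [542.4, -211.0, 220.5]
tool_rot: [[0.002, 1.0, 0.0], [1.0, -0.002, -0.0], [-0.0, 0.0, -1.0]]
contact_force: [0.4, -0.7, 1.1]
width: 36.7
gripper_force: 0.0
delta [56.2 72.5 70.5] yaw -0.002 t 1.7
```

```bash
python3 -m inch '{"fingers":[0.4,0.4,0.4,0.4,0.4],"delta_pos":[[28,36,35],[56,73,70],[56,73,70],[56,73,70],[56,73,70]],"yaw":[0,0,0,0,0]}'
python3 - <<'E'
from h import *
s=readout.state(); im=viewer.get_image('wrist'); cv2.imwrite('pics/w1.png',im[:,:,::-1]); e=ext('wrist',s)
np.set_printoptions(precision=1,suppress=True)
for q in ['blade_key','blade_key_tip']:
    for d in spotter.landmark_of('wrist',q)[:4]: print(q,np.round(d['at']),round(d['p'],2),ray('',d['at'],4 if q=='blade_key' else 10,e))
for d in spotter.trace('wrist','blade_key')[:3]:
    print(np.round(d['rect']),d['p'])
E
```

```text
time_s: 2.2
tool_pos: [614.1, -157.8, 151.5]
tool_rot: [[0.007, 1.0, 0.0], [1.0, -0.007, -0.001], [-0.001, 0.0, -1.0]]
contact_force: [0.7, -0.3, 0.5]
width: 36.7
gripper_force: 0.0
blade_key [322. 220.] 0.68 [ 619.6 -185.3    4. ]
blade_key [ 20. 236.] 0.61 [ 350.6 -199.2    4. ]
blade_key_tip [327. 168.] 0.62 [ 623.6 -137.5   10. ]
blade_key_tip [ 42. 198.] 0.61 [ 384.6 -161.6   10. ]
[ 25. 230.  50.  73.] 0.91
[325. 198.  19.  60.] 0.65
```

View pics/w1.png

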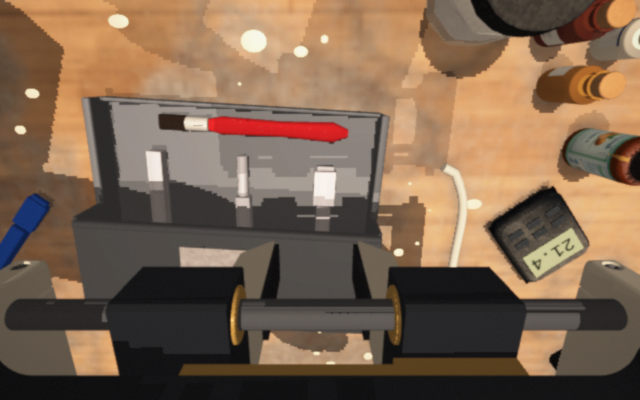

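The wrist view confirms the choice. The right-hand key has a wide blade with a narrowed tip at (325,167) and its shoulder at about (323,204). The pin key is at (243,180) and the plain square key at (157,185).

```bash
python3 - <<'E'
from h import *
np.set_printoptions(precision=1,suppress=True)
e=ext('wrist')
for n,p,z in [('tipL',(315,167),13),('tipR',(335,167),13),('tip',(325,167),13),('bladebase',(324,202),13),('shank',(322.5,225),16),('lipL',(92,98),14),('lipR',(388,115),14),('pin tip',(242,157),13),('sq tip',(154,151),16)]: print(n,ray('',p,z,e))
E
```

```text
tipL [ 614.3 -137.    13. ]
tipR [ 630.6 -137.1   13. ]
tip [ 622.5 -137.1   13. ]
bladebase [ 621.6 -167.    13. ]
shank [ 620.2 -186.6   16. ]
lipL [445.5 -81.6  14. ]
lipR [671.1 -96.2  14. ]
pin tip [ 555.8 -128.2   13. ]
sq tip [ 487.3 -122.2   16. ]
```

```bash
python3 -c "
from h import *
delta([621.3,-153.5,60],1.51)
delta([621.3,-153.5,25],1.51)"
```

```text
delta [ 5.   6.9 92.5] yaw 0.052 t 2.4
delta [  5.1   6.8 127.5] yaw 0.052 t 2.4
```

```bash
python3 -m inch '{"fingers":[0.33,0.33,0.33,0.33,0.33,0.33],"delta_pos":[[5,7,20],[5,7,50],[5,7,75],[5,7,75],[5,7,75],[5,7,75]],"yaw":[0.05,0.05,0.05,0.05,0.05,0.05]}'
python3 - <<'E'
from h import *
np.set_printoptions(precision=1,suppress=True)
s=readout.state(); im=viewer.get_image('wrist'); e=ext('wrist',s)
cv2.imwrite('pics/w2.png',im[40:380,120:520,::-1])
for d in spotter.landmark_of('wrist','blade_key_tip')[:4]: print(np.round(d['at']),round(d['p'],2),ray('',d['at'],10,e))
E
```

```text
time_s: 3.0
tool_pos: [622.4, -152.8, 77.9]
tool_rot: [[0.058, 0.998, 0.003], [0.998, -0.058, -0.001], [-0.001, 0.003, -1.0]]
contact_force: [0.8, 0.3, -0.2]
width: 30.3
gripper_force: 0.0
[311. 200.] 0.83 [ 620.9 -136.1   10. ]
[108. 257.] 0.21 [ 485.8 -167.5   10. ]
```

View pics/w2.png

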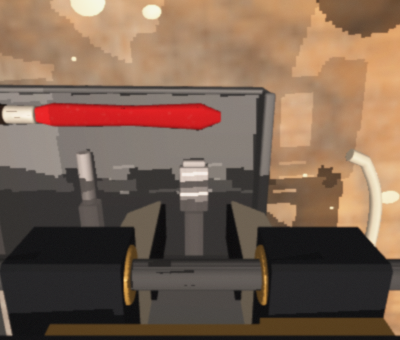

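The blade (crop px (194,185)) sits centred between the fingers, with the wall clear to the right. Descending and gripping.

```bash
python3 -m inch '{"fingers":[0.33,0.33,0.33,0.33,0,0,0,0,0,0],"delta_pos":[[0,-1,25],[0,-1,45],[0,-1,52.5],[0,-1,52.5],[0,-1,52.5],[0,-1,52.5],[0,-1,52.5],[0,-1,52.5],[0,-1,52.5],[0,-1,52.5]],"yaw":[0,0,0,0,0,0,0,0,0,0]}' 45
```

```text
time_s: 4.1
tool_pos: [620.9, -152.1, 23.8]
tool_rot: [[0.057, 0.998, 0.001], [0.998, -0.057, -0.001], [-0.0, 0.001, -1.0]]
contact_force: [0.4, 0.1, 3.7]
width: 17.2
gripper_force: 45.0
```

```bash
python3 -m inch '{"fingers":[0,0,0,0,0,0,0],"delta_pos":[[0,0,-5],[0,0,-10],[0,0,-16],[0,0,-22],[0,0,-27],[0,0,-27],[0,0,-27]],"yaw":[0,0,0,0,0,0,0]}'
python3 - <<'E'
from h import *
im=viewer.get_image('wrist');im2=viewer.get_image('side')
o=np.zeros((340,800,3),np.uint8);o[:,:400]=im[40:380,120:520,::-1];o[:,400:]=cv2.resize(im2[110:212,225:345,::-1],(400,340),interpolation=3)
cv2.imwrite('pics/w3.png',o)
E
```

```text
time_s: 4.8
tool_pos: [620.4, -151.9, 50.3]
tool_rot: [[0.057, 0.998, 0.0], [0.998, -0.057, -0.0], [-0.0, 0.0, -1.0]]
contact_force: [0.0, -0.1, 0.0]
width: 17.1
gripper_force: 45.0
```

View pics/w3.png

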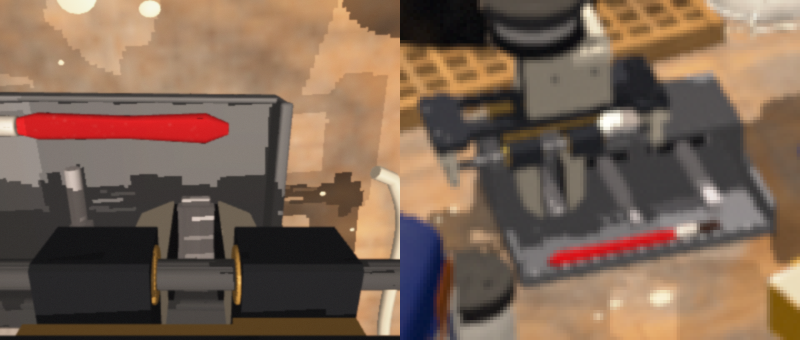

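The blade is held level, the brush is untouched and the other keys are still lying in the bin. Drawing out along +x of the bin, veering away from the jar.

```bash
python3 -m inch '{"fingers":[0,0,0,0,0,0,0,0,0,0],"delta_pos":[[10,0,-1],[22,0,-1],[36,-2,-1],[50,-8,-1],[64,-15,-1],[78,-22,-1],[92,-30,-6],[106,-38,-20],[120,-46,-35],[120,-46,-35]],"yaw":[0,0,0,0,0,0,0,0,0,0]}'
python3 - <<'E'
from h import *
np.set_printoptions(precision=1,suppress=True)
s=readout.state();im=viewer.get_image('wrist');im2=viewer.get_image('side')
o=np.zeros((400,800,3),np.uint8);o[:,:400]=im[:,120:520,::-1];o[:,400:]=cv2.resize(im2[100:300,225:425,::-1],(400,400),interpolation=3)
cv2.imwrite('pics/w4.png',o)
e,es=ext('top'),ext('side')
im=viewer.get_image('top')
for c,x in(('top',e),('side',es)):
  for q,z in(('switch_box',0),('slot_mouth',70),('jar',0),('bottle',0),('spool',0),('parts_box',0)):
    for d in spotter.landmark_of(c,q)[:1]: print(c,q,np.round(d['at'],1),round(d['p'],2),ray('',d['at'],z,x))
E
```

```text
time_s: 5.9
tool_pos: [581.3, -27.5, 87.5]
tool_rot: [[0.055, 0.998, 0.003], [0.998, -0.055, -0.0], [-0.0, 0.003, -1.0]]
contact_force: [-0.4, -0.6, -2.1]
width: 17.1
gripper_force: 45.0
top switch_box [265.8 159.9] 0.56 [650.4 201.1   0. ]
top slot_mouth [264.3 153.8] 0.71 [648.3 197.4  70. ]
top jar [345.7 132.4] 0.78 [730.3  -9.8   0. ]
top bottle [211.  188.5] 0.98 [570.3 342.1   0. ]
top spool [224.5 240.9] 0.96 [433.6 299.5   0. ]
side switch_box [311.7 271.3] 0.98 [638.7 204.4   0. ]
side slot_mouth [305.8 252.7] 0.75 [652.3 206.1  70. ]
side jar [248.  219.2] 0.69 [723.8 -23.3  -0. ]
side bottle [362.  307.6] 0.74 [577.5 341.9   0. ]
side spool [417.  273.6] 0.81 [418.6 305.8   0. ]
```

View pics/w4.png

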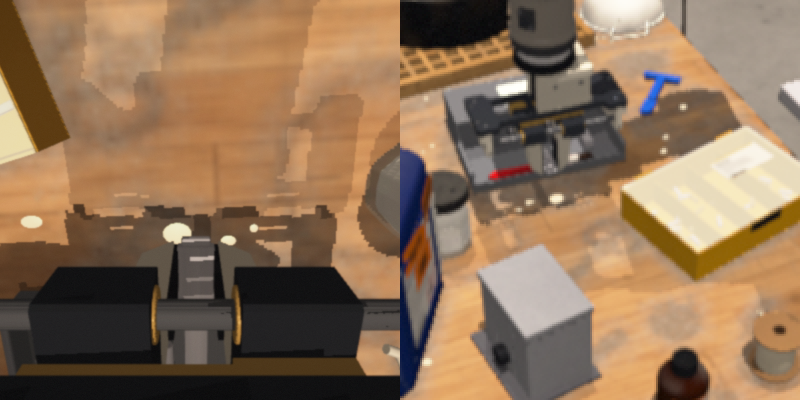

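Key is clear of the bin and held level, and the laydown area is free. I'll turn it to point +x and lay it at about (615,30), so the regrasp can be done with the camera behind the key.

```bash
python3 -c "
from h import *
delta([615,30,80],0.0)"
```

```text
delta [61.4 30.2  5.1] yaw 1.514 t 6.65
```

```bash
python3 -m inch '{"fingers":[0,0,0,0,0,0,0,0,0,0],"delta_pos":[[10,4,0],[20,8,0],[30,12,0],[40,16,0],[48,20,0],[55,24,0],[61,30,0],[61,30,2],[61,30,4],[61,30,5]],"yaw":[0.14,0.28,0.42,0.56,0.7,0.84,0.98,1.12,1.26,1.38]}'
python3 -m inch '{"fingers":[0,0,0,0,0,0,0],"delta_pos":[[0,0,0],[0,0,20],[0,0,40],[0,0,50],[0,0,55],[0,0,57],[0,0,57]],"yaw":[0.13,0.13,0.13,0.13,0.13,0.13,0.13]}'
python3 -c "
from h import *
delta([615,30,20.5],0.0)"
```

```text
time_s: 7.65
tool_pos: [614.7, 29.8, 80.0]
tool_rot: [[0.992, 0.128, -0.0], [0.128, -0.992, -0.0], [-0.0, 0.0, -1.0]]
contact_force: [-0.0, 0.4, -0.7]
width: 17.0
gripper_force: 45.0
time_s: 8.35
tool_pos: [615.1, 29.6, 23.6]
tool_rot: [[1.0, 0.004, 0.001], [0.004, -1.0, -0.0], [0.001, 0.0, -1.0]]
contact_force: [0.0, -0.6, -0.5]
width: 17.2
gripper_force: 45.0
delta [-0.1 -0.4  3.1] yaw 0.004 t 8.35
```

```bash
python3 -m inch '{"fingers":[0,0,0,0.5,0.5,0.5,0.5,0.5,0.5,0.5],"delta_pos":[[0,0,1.5],[0,0,2.5],[0,0,2.5],[0,0,2.5],[0,0,2.5],[0,0,2.5],[0,0,2.5],[0,0,-20],[0,0,-60],[-20,0,-90]],"yaw":[0,0,0,0,0,0,0,0,0,0]}'
python3 -m inch '{"fingers":[0.5,0.5,0.5,0.5,0.5,0.5,0.5,0.5,0.5,0.5],"delta_pos":[[-10,0,0],[-20,0,0],[-30,0,0],[-43,0,0],[-43,0,0],[-43,0,0],[-43,0,0],[-43,0,0],[-43,0,0],[-43,0,0]],"yaw":[-0.14,-0.28,-0.42,-0.56,-0.7,-0.84,-0.98,-1.12,-1.26,-1.4]}'
python3 -m inch '{"fingers":[0.5,0.5,0.5,0.5,0.5,0.5,0.5,0.5,0.5,0.5],"delta_pos":[[0,0,0],[0,0,0],[0,0,0],[0,0,0],[0,0,0],[0,0,0],[0,0,0],[0,0,0],[0,0,0],[0,0,0]],"yaw":[-0.14,-0.28,-0.42,-0.56,-0.7,-0.84,-0.98,-1.12,-1.26,-1.4]}'
python3 -m inch '{"fingers":[0.5,0.5,0.5,0.5],"delta_pos":[[0,0,0],[0,0,0],[0,0,0],[0,0,0]],"yaw":[-0.14,-0.28,-0.34,-0.34]}'
python3 - <<'E'
from h import *
np.set_printoptions(precision=1,suppress=True)
s=readout.state(); im=viewer.get_image('wrist'); e=ext('wrist',s)
cv2.imwrite('pics/w5.png',im[:,:,::-1])
print(s['joint_positions'])
for q,z in(('blade_key',0),('blade_key_tip',6),('slot_mouth',70),('switch_box',0)):
  for d in spotter.landmark_of('wrist',q)[:2]: print(q,np.round(d['at']),round(d['p'],2),ray('',d['at'],z,e))
E
```

```text
time_s: 9.35
tool_pos: [596.7, 29.4, 115.1]
tool_rot: [[1.0, 0.004, 0.004], [0.004, -1.0, -0.0], [0.004, 0.0, -1.0]]
contact_force: [0.3, -0.2, -0.5]
width: 45.9
gripper_force: 0.0
time_s: 10.35
tool_pos: [551.8, 29.4, 113.3]
tool_rot: [[0.161, 0.987, 0.0], [0.987, -0.161, -0.0], [-0.0, 0.0, -1.0]]
contact_force: [-0.2, 1.1, -1.6]
width: 45.8
gripper_force: 0.0
time_s: 11.35
tool_pos: [551.8, 29.5, 113.3]
tool_rot: [[-0.945, 0.326, 0.0], [0.326, 0.945, -0.0], [-0.0, -0.0, -1.0]]
contact_force: [-0.3, 0.8, 0.6]
width: 46.1
gripper_force: 0.0
time_s: 11.75
tool_pos: [551.8, 29.4, 113.3]
tool_rot: [[-1.0, -0.003, 0.0], [-0.003, 1.0, -0.0], [-0.0, -0.0, -1.0]]
contact_force: [-0.2, 0.5, 0.6]
width: 45.8
gripper_force: 0.0
[-0.1  0.5  1.6 -0.   1.  -1.7]
blade_key_tip [318. 299.] 0.93 [634.2  32.2   6. ]
blade_key_tip [ 39. 203.] 0.32 [ 551.3 -174.9    6. ]
```

View pics/w5.png

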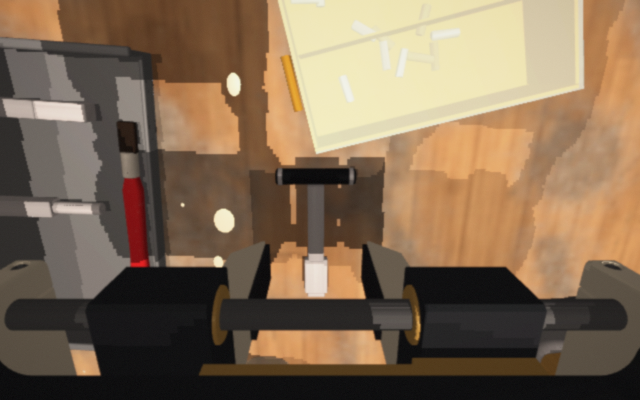

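The key lies on the table, handle at (316,176) and blade tip at (316,297), pointing almost exactly +x and clear of both boxes. Before regrasping, I'll look at the switch's front from the robot side.

```bash
python3 - <<'E'
from h import *
np.set_printoptions(precision=1,suppress=True)
e=ext('wrist')
print('bar',ray('',(316,176),10,e),'barL',ray('',(276,176),6,e),'barR',ray('',(356,175.5),6,e),'tip',ray('',(316,297),7,e),'pbcorner',ray('',(318,152),54,e))
delta([595,200,180],np.pi)
E
python3 -m inch '{"fingers":[0.5,0.5,0.5,0.5,0.5,0.5],"delta_pos":[[-10,40,-40],[-20,80,-67],[-32,120,-67],[-43,150,-67],[-43,171,-67],[-43,171,-67]],"yaw":[0,0,0,0,0,0]}'
python3 - <<'E'
from h import *
np.set_printoptions(precision=1,suppress=True)
s=readout.state(); im=viewer.get_image('wrist'); e=ext('wrist',s)
cv2.imwrite('pics/w6.png',im[:,:,::-1])
for q,z in(('slot_mouth',70),('switch_box',0)):
  for d in spotter.landmark_of('wrist',q)[:2]: print(q,np.round(d['at']),round(d['p'],2),ray('',d['at'],z,e))
E
```

```text
bar [529.4  30.4  10. ] barL [530.5   1.5   6. ] barR [530.   59.4   6. ] tip [631.2  30.6   7. ] pbcorner [503.9  31.4  54. ]
delta [-43.4 170.5 -66.8] yaw 0.001 t 12.0
time_s: 12.6
tool_pos: [594.1, 203.4, 179.9]
tool_rot: [[-1.0, -0.005, -0.0], [-0.005, 1.0, 0.001], [0.0, 0.001, -1.0]]
contact_force: [0.7, -0.4, -1.1]
width: 45.7
gripper_force: 0.0
slot_mouth [310. 262.] 0.83 [643.8 200.1  70. ]
switch_box [313. 231.] 0.97 [647.5 201.6   0. ]
```

View pics/w6.png

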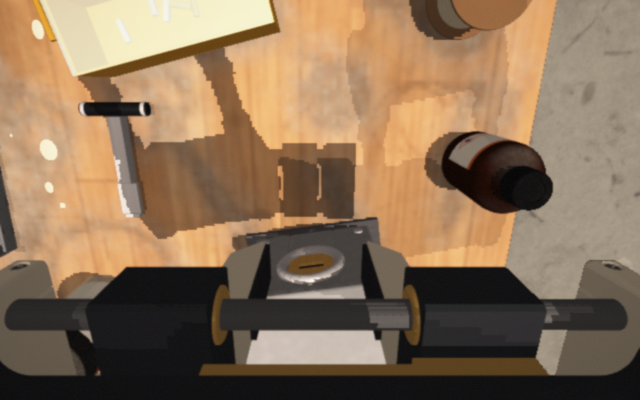

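The bezel is centred at about (311,265), with the level slot inside it from (300,269) to (325,265). The base plate's front edge runs (247,237) to (377,219), so the box is yawed slightly.

```bash
python3 - <<'E'
from h import *
np.set_printoptions(precision=1,suppress=True)
e=ext('wrist')
a=ray('',(248,236.5),3,e);b=ray('',(377,219.5),3,e);print(a,b,np.degrees(np.arctan2(*(b-a)[:2])))
im=cv2.imread('pics/w6.png')
# brass blob + slot
hsv=cv2.cvtColor(im,cv2.COLOR_BGR2HSV)
m=((hsv[...,0]>8)&(hsv[...,0]<28)&(hsv[...,1]>90)).astype(np.uint8); m2=np.zeros_like(m);m2[245:285,275:350]=m[245:285,275:350]
n,l,st,c=cv2.connectedComponentsWithStats(m2);i=1+st[1:,4].argmax();print(st[i],c[i])
hull=cv2.convexHull(np.argwhere(l==i)[:,::-1].astype(np.float32));print('ell',cv2.fitEllipse(hull))
g=im.astype(int).sum(2);r=g[255:278,293:332];ys,xs=np.nonzero(r<150);print('slot dark',xs.min()+293,xs.max()+293,xs.mean()+293,ys.mean()+255)
p=np.polyfit(xs,ys,1);print('slope',p)
for px in [(xs.min()+293,ys.mean()+255+p[0]*(xs.min()-xs.mean())),(xs.max()+293,ys.mean()+255+p[0]*(xs.max()-xs.mean())),(xs.mean()+293,ys.mean()+255)]: print(px,ray('',px,70,e))
# face bottom edge seen in picture: project hypotheses
for th in(-8,-6,-4):
  t=np.radians(th);ux=np.array([np.cos(t),np.sin(t),0]);uy=np.array([-np.sin(t),np.cos(t),0]);S=np.array([646,200.5,70])
  print(th,[proj(S+10*sg*uy,e) for sg in(-1,1)],[proj(S-5*ux+27.5*(np.cos(q)*uy+np.sin(q)*np.array([0,0,1])),e) for q in(0,np.pi/2,np.pi,-np.pi/2)])
E
```

```text
[652.2 134.2   3. ] [634.1 260.1   3. ] -8.214076684174044
[288 253  46  21 726] [310.4 263.3]
ell ((310.24774169921875, 263.3980712890625), (19.346843719482422, 47.28458023071289), 79.98246002197266)
slot dark 299 322 310.64150943396226 265.8867924528302
slope [-0.1 13.3]
(np.int64(299), np.float64(267.44705428431945)) [648.8 187.4  70. ]
(np.int64(322), np.float64(264.3644624324793)) [646.  205.7  70. ]
(np.float64(310.64150943396226), np.float64(265.8867924528302)) [647.4 196.7  70. ]
-8 [array([303. , 262.7]), array([327.8, 265.9])] [array([350.6, 263.1]), array([316.4, 277. ]), array([281.8, 254.3]), array([316.2, 243.7])]
-6 [array([302.9, 263.1]), array([327.9, 265.5])] [array([350.5, 262. ]), array([316.2, 276.9]), array([281.4, 255.4]), array([316. , 243.7])]
-4 [array([302.9, 263.5]), array([327.9, 265.1])] [array([350.5, 260.9]), array([315.9, 276.9]), array([281.1, 256.5]), array([315.8, 243.6])]
```

```bash
python3 -c "
import cv2
im=cv2.imread('pics/w6.png')[205:305,230:390];cv2.imwrite('pics/c6.png',cv2.resize(im,(800,500),interpolation=cv2.INTER_CUBIC))"
```

```text
(no output)
```

View pics/c6.png

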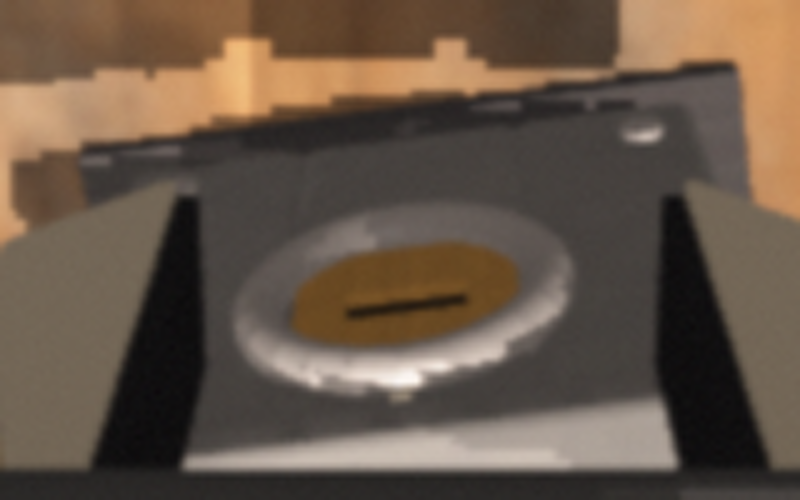

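The pose used in that analysis was read after the arm had settled, but the picture was taken while it was still moving. Retaking it with the arm still.

```bash
cat > slot.py <<'E'
from h import *
np.set_printoptions(precision=1,suppress=True)
s=readout.state(); im=viewer.get_image('wrist')[:,:,::-1]; s2=readout.state(); print(s['tool_pos'],s2['tool_pos'])
e=ext('wrist',s); cv2.imwrite('pics/w7.png',im)
hsv=cv2.cvtColor(np.ascontiguousarray(im),cv2.COLOR_BGR2HSV)
m=((hsv[...,0]>8)&(hsv[...,0]<28)&(hsv[...,1]>90)).astype(np.uint8); m2=np.zeros_like(m);m2[240:292,270:360]=m[240:292,270:360]
n,l,st,c=cv2.connectedComponentsWithStats(m2);i=1+st[1:,4].argmax();print(st[i])
hull=cv2.convexHull(np.argwhere(l==i)[:,::-1].astype(np.float32));el=cv2.fitEllipse(hull);print('ell',el,ray('',el[0],70,e))
x0,y0=map(int,el[0]);g=im.astype(int).sum(2)[y0-9:y0+12,x0-18:x0+19];ys,xs=np.nonzero(g<150)
a=xs.min()+x0-18;b=xs.max()+x0-18;cy=ys.mean()+y0-9;p=np.polyfit(xs,ys,1)[0]
for px in [(a-.5,cy-p*(b-a)/2),(b+.5,cy+p*(b-a)/2),((a+b)/2,cy)]: print(px,ray('',px,70,e))
E
python3 slot.py
```

```text
[594.2 199.9 180. ] [594.3 199.5 180.1]
[293 253  45  21 728]
ell ((315.0213317871094, 263.2219543457031), (19.402591705322266, 47.395973205566406), 80.43304443359375) [645.  200.2  70. ]
(np.float64(303.5), np.float64(267.092779761823)) [648.5 191.   70. ]
(np.float64(327.5), np.float64(264.2279749551581)) [645.9 210.1  70. ]
(np.float64(315.5), np.float64(265.66037735849056)) [647.2 200.6  70. ]
```

```bash
python3 -c "
from h import *
delta([552.5,29.6,70],np.pi)"
```

```text
delta [  42.  -169.8  110.2] yaw 0.001 t 12.8
```

```bash
python3 -m inch '{"fingers":[0.4,0.4,0.4,0.4,0.4,0.4,0.4,0.4,0.4,0.4],"delta_pos":[[10,-45,0],[22,-90,20],[35,-130,45],[42,-160,70],[42,-170,95],[42,-170,125],[42,-170,150],[42,-170,159],[42,-170,159],[42,-170,159]],"yaw":[0,0,0,0,0,0,0,0,0,0]}'
python3 -m inch '{"fingers":[0,0,0,0,0,0],"delta_pos":[[0,0,0],[0,0,0],[0,0,0],[0,0,0],[0,0,0],[0,0,0]],"yaw":[0,0,0,0,0,0]}' 55
python3 - <<'E'
from h import *
for i in range(4): s=readout.state();print(s['tool_pos'],np.arctan2(s['tool_rot'][1][0],s['tool_rot'][0][0]))
E
```

```text
time_s: 13.8
tool_pos: [553.3, 29.9, 21.9]
tool_rot: [[-1.0, -0.001, 0.001], [-0.001, 1.0, -0.0], [-0.001, -0.0, -1.0]]
contact_force: [-0.4, -0.7, -0.2]
width: 36.4
gripper_force: 0.0
time_s: 14.4
tool_pos: [553.0, 30.5, 21.5]
tool_rot: [[-1.0, -0.002, 0.001], [-0.002, 1.0, -0.0], [-0.001, -0.0, -1.0]]
contact_force: [-1.6, 0.6, 3.9]
width: 11.7
gripper_force: 55.0
[552.96010945  30.47595606  21.51823934] -3.1392412771563944
[552.96010945  30.47595606  21.51823934] -3.1392412771563944
[552.96010945  30.47595606  21.51823934] -3.1392412771563944
[552.96010945  30.47595606  21.51823934] -3.1392412771563944
```

```bash
python3 -m inch '{"fingers":[0,0,0,0,0,0,0,0,0],"delta_pos":[[0,0,-20],[0,0,-45],[0,0,-64],[0,40,-64],[0,80,-64],[0,120,-64],[0,145,-64],[-3,157,-64],[-3,157,-64]],"yaw":[0,0,0,-0.05,-0.1,-0.14,-0.14,-0.14,-0.14]}'
python3 -c "
from h import *
viewer.get_image('wrist');u=np.array([np.cos(.14),np.sin(.14),0])
delta(np.array([648,199.6,85.5])-92.5*u,np.pi+.14)
s=readout.state();print(s['tool_pos'],s['contact_force'],s['width'])"
```

```text
time_s: 15.3
tool_pos: [555.6, 188.5, 84.9]
tool_rot: [[-0.99, -0.144, 0.0], [-0.144, 0.99, -0.0], [-0.0, -0.0, -1.0]]
contact_force: [0.2, -0.4, -1.5]
width: 11.3
gripper_force: 55.0
delta [-0.8 -0.7 -0.6] yaw 0.003 t 15.35
[555.4855306  187.27854659  84.86878533] [ 0.05154465 -0.17989493 -0.92852623] 11.240984698612623
```

```bash
python3 -m inch '{"fingers":[0,0,0,0,0,0,0,0,0,0],"delta_pos":[[-3,-0.6,-0.4],[-6,-0.6,-0.4],[-9,-0.6,-0.4],[-12,-0.6,-0.4],[-14,-0.6,-0.4],[-16,-0.6,-0.4],[-18,-0.6,-0.4],[-20,-0.6,-0.4],[-22,-0.6,-0.4],[-22,-0.6,-0.4]],"yaw":[0,0,0,0,0,0,0,0,0,0]}' 60
python3 -c "
from h import *
viewer.get_image('wrist');u=np.array([np.cos(.14),np.sin(.14),0])
s=readout.state();p=s['tool_pos']-np.array([648,199.6,85.5]);print(s['tool_pos'],s['contact_force'],s['torque'],'tip depth',p@u+77.5,'lat',p@[-u[1],u[0],0])"
```

```text
time_s: 16.35
tool_pos: [577.5, 190.1, 85.6]
tool_rot: [[-0.99, -0.142, 0.0], [-0.142, 0.99, -0.0], [-0.0, -0.0, -1.0]]
contact_force: [0.1, -0.8, -0.3]
width: 11.1
gripper_force: 60.0
[577.37082811 190.03420797  85.55046734] [ 0.33184665 -0.30405558  0.04980763] [ 0.09321148 -0.14974164  0.02734398] tip depth 6.2270237802032256 lat 0.38361435078192807
```

```bash
python3 -m inch '{"fingers":[0,0,0,0,0,0],"delta_pos":[[-2,0,0],[-4,0,0],[-6,0,0],[-8,0,0],[-10,0,0],[-10,0,0]],"yaw":[0,0,0,0,0,0]}'
python3 -c "
from h import *
u=np.array([np.cos(.14),np.sin(.14),0])
s=readout.state();p=s['tool_pos']-np.array([648,199.6,85.5]);print(s['tool_pos'],s['contact_force'],s['torque'],'tip depth',p@u+77.5,'lat',p@[-u[1],u[0],0])"
```

```text
time_s: 17.0
tool_pos: [587.5, 191.4, 85.6]
tool_rot: [[-0.99, -0.142, 0.0], [-0.142, 0.99, -0.0], [-0.0, -0.0, -1.0]]
contact_force: [-0.5, -0.3, -0.8]
width: 11.3
gripper_force: 60.0
[587.51375744 191.3950296   85.5835527 ] [-0.48422249 -0.30893781 -0.8234676 ] [ 0.10875417 -0.16140083  0.0009444 ] tip depth 16.460607941398507 lat 0.3157457398194559
```

Depth is about 16 mm with no resistance, so the blade is in the slot. Continuing to the shoulder.

```bash
python3 -m inch '{"fingers":[0,0,0,0,0,0,0,0,0],"delta_pos":[[-2,0,0],[-4,0,0],[-6,0,0],[-8,0,0],[-10,0,0],[-12,0,0],[-14,0,0],[-15,0,0],[-15,0,0]],"yaw":[0,0,0,0,0,0,0,0,0]}'
python3 -c "
from h import *
u=np.array([np.cos(.14),np.sin(.14),0])
s=readout.state();p=s['tool_pos']-np.array([648,199.6,85.5]);print(s['tool_pos'],s['contact_force'],s['torque'],'tip depth',p@u+77.5,'lat',p@[-u[1],u[0],0])"
```

```text
time_s: 17.9
tool_pos: [602.2, 193.5, 85.6]
tool_rot: [[-0.99, -0.142, 0.0], [-0.142, 0.99, -0.0], [-0.0, -0.0, -1.0]]
contact_force: [0.0, -0.0, 0.1]
width: 11.3
gripper_force: 60.0
[602.17009364 193.53301935  85.56131242] [ 0.02786508 -0.0303639   0.0935762 ] [ 0.13727579 -0.14574057 -0.02002714] tip depth 31.271888237930682 lat 0.38762658602025035
```

```bash
python3 -m inch '{"fingers":[0,0,0,0,0,0,0,0],"delta_pos":[[-1,0,0],[-2,0,0],[-3,0,0],[-4,0,0],[-5,0,0],[-6,0,0],[-6,0,0],[-6,0,0]],"yaw":[0,0,0,0,0,0,0,0]}'
python3 -c "
from h import *
u=np.array([np.cos(.14),np.sin(.14),0])
s=readout.state();p=s['tool_pos']-np.array([648,199.6,85.5]);print(s['tool_pos'],s['contact_force'],s['torque'],'tip depth',p@u+77.5,'lat',p@[-u[1],u[0],0])"
```

```text
time_s: 18.7
tool_pos: [603.3, 193.8, 84.8]
tool_rot: [[-0.99, -0.142, -0.011], [-0.142, 0.99, -0.002], [0.011, -0.001, -1.0]]
contact_force: [-16.5, -3.4, 5.8]
width: 11.2
gripper_force: 60.0
[603.33110891 193.78698638  84.77702467] [-16.50581834  -3.4260802    5.81774833] [-0.39007595  2.38493439 -0.02767003] tip depth 32.45698348049 lat 0.47709711789095427
```

Contact came at about the expected depth with 16 N, so the shoulder is home. Next: relax the push, open, rise, and shift so that only the right finger sits above the right arm of the bar.

```bash
python3 -m inch '{"fingers":[0,0,0.35,0.35,0.35,0.35,0.35,0.35,1,1],"delta_pos":[[3,0,0],[4,0,0],[4,0,0],[4,0,0],[4,0,0],[4,0,0],[4,0,-15],[4,0,-40],[4,0,-65],[4,0,-65]],"yaw":[0,0,0,0,0,0,0,0,0,0]}'
python3 -c "
from h import *
viewer.get_image('wrist')
u=np.array([np.cos(.142),np.sin(.142),0]);v=np.array([-u[1],u[0],0])
B=np.array([603.3,193.7,0])-22.5*u
print(B,readout.state()['tool_pos'])
P=B+34.3*v;P[2]=105;delta(P,np.pi+.142)"
```

```text
time_s: 19.7
tool_pos: [606.3, 194.3, 154.6]
tool_rot: [[-0.99, -0.142, 0.008], [-0.142, 0.99, 0.001], [-0.008, 0.0, -1.0]]
contact_force: [0.7, 0.2, 0.3]
width: 43.6
gripper_force: 0.0
[581.02646408 190.51572651   0.        ] [605.24036493 194.06998773 152.51050854]
delta [24.7 34.2 47.4] yaw 0.0 t 19.75
```

```bash
python3 - <<'E'
from h import *
np.set_printoptions(precision=1,suppress=True)
s=readout.state(); im=viewer.get_image('wrist'); e=ext('wrist',s)
u=np.array([np.cos(.142),np.sin(.142),0]);v=np.array([-u[1],u[0],0]);B=np.array([581,190.5,70])
print('expected bar ends',proj(B-29*v,e),proj(B+29*v,e))
for d in spotter.trace('wrist','blade_key')[:2]:
    m=d['pixels'];r=m.any(1).nonzero()[0];print(d['p'],np.round(d['rect']))
    g=im.sum(2); k=m&(g<150); ys,xs=np.nonzero(k)
    print('dark',len(xs)); 
    if len(xs)>10:
        (c,wh,a)=cv2.minAreaRect(np.c_[xs,ys].astype(np.float32));print(c,wh,a,ray('',c,70,e),ray('',(xs.min(),ys[xs.argmin()]),70,e),ray('',(xs.max(),ys[xs.argmax()]),70,e))
E
```

```text
expected bar ends [270.  180.1] [358.8 180.1]
0.82 [314. 219.  84. 100.]
dark 1215
(315.0, 177.0) (16.0, 86.0) 90.0 [578.8 190.6  70. ] [580.1 162.6  70. ] [570.9 217.6  70. ]
```

The handle bar is seen level at (315,177), within 2 mm of where it should be. To be certain it is fully home, I'll give the bar a short straight push with closed fingers.

```bash
python3 -m inch '{"fingers":[0,0,0,0,0,0,0,0,0,0],"delta_pos":[[30,0,0],[56,0,0],[58,0,0],[58,0,0],[58,0,0],[58,0,0],[58,0,30],[58,0,60],[58,0,72],[58,0,72]],"yaw":[0,0,0,0,0,0,0,0,0,0]}' 30
python3 -m inch '{"fingers":[0,0,0,0,0,0,0,0],"delta_pos":[[-4,0,0],[-8,0,0],[-11,0,0],[-13,0,0],[-15,0,0],[-17,0,0],[-18,0,0],[-18,0,0]],"yaw":[0,0,0,0,0,0,0,0]}'
```

```text
time_s: 20.85
tool_pos: [545.9, 185.4, 76.8]
tool_rot: [[-0.99, -0.142, -0.004], [-0.142, 0.99, -0.001], [0.004, -0.0, -1.0]]
contact_force: [-0.1, 0.2, 0.7]
width: 0.5
gripper_force: 0.0
time_s: 21.65
tool_pos: [563.8, 188.1, 78.3]
tool_rot: [[-0.99, -0.142, -0.002], [-0.142, 0.99, -0.0], [0.002, -0.0, -1.0]]
contact_force: [-2.3, 0.2, 1.7]
width: 0.6
gripper_force: 1.5
```

```bash
python3 -m inch '{"fingers":[0,0,0,0,0,0,0],"delta_pos":[[-1,0,0],[-2,0,0],[-3,0,0],[-4,0,0],[-5,0,0],[-6,0,0],[-6,0,0]],"yaw":[0,0,0,0,0,0,0]}'
python3 -m inch '{"fingers":[0,0,0],"delta_pos":[[6,0,0],[16,0,0],[20,0,0]],"yaw":[0,0,0]}'
```

```text
time_s: 22.35
tool_pos: [564.5, 188.3, 76.9]
tool_rot: [[-0.99, -0.142, -0.014], [-0.142, 0.99, -0.003], [0.014, -0.001, -1.0]]
contact_force: [-17.6, -3.0, 6.6]
width: 0.3
gripper_force: 9.0
time_s: 22.65
tool_pos: [550.5, 186.2, 78.8]
tool_rot: [[-0.99, -0.142, 0.001], [-0.142, 0.99, 0.0], [-0.001, -0.0, -1.0]]
contact_force: [-0.5, 0.3, 0.2]
width: 0.0
gripper_force: 0.0
```

It moved under 1 mm against 18 N, so it was already home. Bar axis is at about x=580. Now setting up the press.

```bash
python3 -m inch '{"fingers":[1,1,1,1,1,1,1,1],"delta_pos":[[0,0,-30],[0,0,-60],[0,0,-60],[0,0,-60],[0,0,-60],[0,0,-60],[0,0,-60],[0,0,-60]],"yaw":[0,0,0,0,0,0,0,0]}'
python3 -c "
from h import *
viewer.get_image('wrist')
u=np.array([np.cos(.142),np.sin(.142),0]);v=np.array([-u[1],u[0],0])
P=np.array([580,190.4,0])+34.3*v;P[2]=99;delta(P,np.pi+.142)"
```

```text
time_s: 23.45
tool_pos: [550.4, 186.1, 138.0]
tool_rot: [[-0.99, -0.142, -0.001], [-0.142, 0.99, -0.0], [0.001, -0.0, -1.0]]
contact_force: [-0.0, 0.2, 0.4]
width: 59.9
gripper_force: 0.0
delta [-29.9  34.3  39.1] yaw 0.0 t 23.5
```

```bash
python3 -m inch '{"fingers":[1,1,1,1,1,1,1,1],"delta_pos":[[-15,17,0],[-30,34.3,0],[-30,34.3,0],[-30,34.3,0],[-30,34.3,0],[-30,34.3,20],[-30,34.3,39],[-30,34.3,39]],"yaw":[0,0,0,0,0,0,0,0]}'
python3 -m inch '{"fingers":[1,1,1,1,1,1,1,1],"delta_pos":[[0,0,3],[0,0,6],[0,0,8],[0,0,10],[0,0,12],[0,0,14],[0,0,16],[0,0,16]],"yaw":[0,0,0,0,0,0,0,0]}'
```

```text
time_s: 24.3
tool_pos: [573.5, 223.2, 97.2]
tool_rot: [[-0.99, -0.141, -0.005], [-0.141, 0.99, -0.002], [0.005, -0.001, -1.0]]
contact_force: [-0.6, 0.1, -0.4]
width: 91.8
gripper_force: 0.0
time_s: 25.1
tool_pos: [575.7, 224.5, 84.0]
tool_rot: [[-0.99, -0.142, 0.001], [-0.142, 0.99, 0.0], [-0.001, 0.0, -1.0]]
contact_force: [0.8, 0.7, 3.3]
width: 92.0
gripper_force: 1.8
```

Turning at 3 N, as expected. Continuing to the stop.

```bash
python3 -m inch '{"fingers":[1,1,1,1,1,1],"delta_pos":[[0,0,1.5],[0,0,3],[0,0,4.5],[0,0,6],[0,0,6],[0,0,6]],"yaw":[0,0,0,0,0,0]}'
python3 -m inch '{"fingers":[1,1,1,1],"delta_pos":[[0,0,1],[0,0,2],[0,0,3],[0,0,3]],"yaw":[0,0,0,0]}'
```

```text
time_s: 25.7
tool_pos: [575.7, 224.3, 77.6]
tool_rot: [[-0.99, -0.142, 0.001], [-0.142, 0.99, -0.0], [-0.001, -0.0, -1.0]]
contact_force: [2.2, -0.4, 2.4]
width: 92.1
gripper_force: 1.3
time_s: 26.1
tool_pos: [575.2, 224.3, 74.3]
tool_rot: [[-0.99, -0.142, -0.001], [-0.142, 0.99, -0.0], [0.001, -0.0, -1.0]]
contact_force: [1.4, -1.4, 1.2]
width: 91.6
gripper_force: 1.2
```

```bash
python3 -m inch '{"fingers":[1,1,1,1,1],"delta_pos":[[0,0,1],[0,0,2],[0,0,3],[0,0,4],[0,0,4]],"yaw":[0,0,0,0,0]}'
python3 -m inch '{"fingers":[1,1,1,1,1],"delta_pos":[[0,0,1],[0,0,2],[0,0,3],[0,0,4],[0,0,4]],"yaw":[0,0,0,0,0]}'
```

```text
time_s: 26.6
tool_pos: [575.0, 224.3, 70.2]
tool_rot: [[-0.99, -0.142, -0.001], [-0.142, 0.99, -0.0], [0.001, -0.0, -1.0]]
contact_force: [0.6, -0.8, 2.5]
width: 92.1
gripper_force: 1.0
time_s: 27.1
tool_pos: [575.4, 224.3, 66.4]
tool_rot: [[-0.99, -0.142, -0.0], [-0.142, 0.99, -0.0], [0.0, -0.0, -1.0]]
contact_force: [0.2, -1.6, 2.3]
width: 91.6
gripper_force: 1.2
```

```bash
python3 -m inch '{"fingers":[1,1,1,1,1,1],"delta_pos":[[0,0,-20],[0,0,-50],[0,-20,-87],[0,-34,-87],[0,-34,-87],[0,-34,-87]],"yaw":[0,0,0,0,0,0]}'
cat > ang.py <<'E'
from h import *
np.set_printoptions(precision=1,suppress=True)
s=readout.state(); im=viewer.get_image('wrist'); e=ext('wrist',s)
u=np.array([np.cos(.142),np.sin(.142),0]);v=np.array([-u[1],u[0],0]);B=np.array([579.5,190.7,70]);z=np.array([0,0,1])
for d in spotter.trace('wrist','blade_key')[:2]:
    m=d['pixels'];print(d['p'],np.round(d['rect']))
    k=(m&(im.sum(2)<150)); ys,xs=np.nonzero(k); print('dark',len(xs),xs.min(),xs.max(),ys.min(),ys.max()) if len(xs) else 0
ph=np.linspace(0,2*np.pi,24)
for th in(0,.8,.9,1.0,1.05,1.1,1.15,1.2,1.25,1.3,1.4):
    a=np.cos(th)*v+np.sin(th)*z;b=-np.sin(th)*v+np.cos(th)*z
    q=np.array([proj(B+sg*29*a+6*(np.cos(p)*u+np.sin(p)*b),e) for sg in(-1,1) for p in ph])
    print(th,q.min(0),q.max(0))
E
python3 ang.py
```

```text
time_s: 27.7
tool_pos: [579.4, 190.7, 152.2]
tool_rot: [[-0.99, -0.141, -0.003], [-0.141, 0.99, -0.0], [0.003, 0.0, -1.0]]
contact_force: [-0.4, 0.4, -0.1]
width: 91.6
gripper_force: 0.0
0.74 [319. 249.  52.  97.]
dark 772 296 346 199 231
0 [270.4 207.5] [358.6 225.3]
0.8 [280.5 198.2] [353.5 237.7]
0.9 [283.3 197.5] [351.  238.9]
1.0 [286.3 196.8] [348.1 240. ]
1.05 [287.9 196.5] [346.5 240.5]
1.1 [289.5 196.2] [344.7 240.9]
1.15 [291.2 196. ] [342.9 241.3]
1.2 [292.9 195.8] [341.  241.6]
1.25 [294.7 195.6] [339.  241.9]
1.3 [296.5 195.4] [336.9 242.2]
1.4 [300.2 195.2] [332.6 242.7]
```

```bash
python3 ang.py | head -2; python3 ang.py | grep -E "^(0.7|0.8|dark|1.05|1.1|1.15|1.2)"; python3 - <<'E'
from h import *
for c in ('wrist','top','side'):
    viewer.get_image(c)
    for q in('barrel','blade_key'):
        for d in spotter.search_frame(c,q)[:2]: print(c,q,np.round(d['rect']),round(d['p'],2))
E
```

```text
0.88 [318. 249.  48.  96.]
dark 779 295 345 199 231
0.71 [318. 248.  51.  98.]
dark 795 295 344 198 299
dark 1526 470 566 0 80
0.8 [279.8 197.8] [352.6 237.2]
1.05 [287.2 196. ] [345.6 240. ]
1.1 [288.8 195.8] [343.9 240.4]
1.15 [290.5 195.5] [342.  240.8]
1.2 [292.2 195.3] [340.1 241.1]
1.25 [294.  195.1] [338.1 241.4]
wrist barrel [314. 294.  49.  14.] 0.48
wrist blade_key [320. 248.  48.  98.] 0.85
top blade_key [424. 282.  40.  40.] 0.86
top blade_key [285. 137.   2.  20.] 0.69
side blade_key [286. 166.  24.  21.] 0.59
side blade_key [329. 244.  24.  15.] 0.52
```

The key shows about 1.15 rad of turn, but with 0.2 rad of slot play the barrel may be short of its stop. I'll push the lower (right) end sideways with the finger's inner face, which keeps good leverage at this angle.

```bash
python3 -m inch '{"fingers":[1,1,1,1,1,1,1],"delta_pos":[[0,20,0],[0,20,0],[0,20,30],[0,20,60],[0,20,80],[0,20,90],[0,20,90]],"yaw":[0,0,0,0,0,0,0]}'
python3 -m inch '{"fingers":[1,1,1,1,1,1],"delta_pos":[[0,2,0],[0,4,0],[0,6,0],[0,8,0],[0,10,0],[0,10,0]],"yaw":[0,0,0,0,0,0]}'
```

```text
time_s: 29.15
tool_pos: [576.8, 210.0, 62.4]
tool_rot: [[-0.99, -0.142, -0.002], [-0.142, 0.99, -0.001], [0.003, -0.0, -1.0]]
contact_force: [-0.6, 0.5, 0.3]
width: 91.6
gripper_force: 0.0
time_s: 29.75
tool_pos: [575.9, 220.8, 63.8]
tool_rot: [[-0.99, -0.142, 0.0], [-0.142, 0.99, 0.0], [-0.0, -0.0, -1.0]]
contact_force: [-0.2, 0.1, 0.5]
width: 92.1
gripper_force: 0.0
```

```bash
python3 -m inch '{"fingers":[1,1,1,1],"delta_pos":[[0,1.5,0],[0,3,0],[0,4,0],[0,4,0]],"yaw":[0,0,0,0]}'
python3 -m inch '{"fingers":[1,1,1,1],"delta_pos":[[0,1,0],[0,2,0],[0,3,0],[0,3,0]],"yaw":[0,0,0,0]}'
python3 -m inch '{"fingers":[1,1,1,1],"delta_pos":[[0,1,0],[0,2,0],[0,3,0],[0,3,0]],"yaw":[0,0,0,0]}'
```

```text
time_s: 30.15
tool_pos: [575.3, 223.5, 63.4]
tool_rot: [[-0.99, -0.142, -0.001], [-0.142, 0.99, -0.002], [0.001, -0.001, -1.0]]
contact_force: [0.9, -5.4, -0.1]
width: 91.9
gripper_force: 2.2
time_s: 30.55
tool_pos: [574.9, 225.1, 63.2]
tool_rot: [[-0.99, -0.142, -0.001], [-0.142, 0.99, -0.004], [0.002, -0.003, -1.0]]
contact_force: [0.9, -9.3, 0.4]
width: 91.5
gripper_force: 4.4
time_s: 30.95
tool_pos: [574.5, 226.7, 63.1]
tool_rot: [[-0.99, -0.142, -0.002], [-0.142, 0.99, -0.006], [0.002, -0.005, -1.0]]
contact_force: [0.9, -15.8, 0.6]
width: 92.1
gripper_force: 7.0
```

The force climbs to 16 N (about 0.4 N m), so it is hard against the stop. Backing off and checking.

```bash
python3 -m inch '{"fingers":[1,1,1,1,1,1,1,1],"delta_pos":[[0,-10,0],[0,-20,0],[0,-20,-30],[0,-20,-60],[0,-36,-90],[0,-36,-90],[0,-36,-90],[0,-36,-90]],"yaw":[0,0,0,0,0,0,0,0]}'
python3 ang.py
```

```text
time_s: 31.75
tool_pos: [578.9, 194.8, 152.4]
tool_rot: [[-0.99, -0.142, -0.002], [-0.142, 0.99, -0.0], [0.002, 0.0, -1.0]]
contact_force: [-0.5, 0.3, -0.2]
width: 91.6
gripper_force: 0.0
0.95 [313. 249.  51.  97.]
dark 762 289 339 198 230
0 [264.2 207.1] [352.3 224.8]
0.8 [274.8 197.9] [346.9 237.3]
0.9 [277.6 197.1] [344.3 238.5]
1.0 [280.7 196.4] [341.3 239.6]
1.05 [282.3 196.1] [339.7 240.1]
1.1 [283.9 195.8] [337.9 240.5]
1.15 [285.6 195.6] [336.1 240.9]
1.2 [287.4 195.4] [334.2 241.2]
1.25 [289.1 195.2] [332.1 241.5]
1.3 [290.9 195.1] [330.  241.8]
1.4 [294.6 194.8] [325.6 242.2]
```

```bash
python3 -m inch '{"fingers":[1,1,1,1,1],"delta_pos":[[0,0,-30],[0,0,-60],[20,0,-60],[40,0,-60],[40,0,-60]],"yaw":[0,0,0,0,0]}' >/dev/null
python3 - <<'E'
from h import *
viewer.get_image('side')
for q in('jar','bottle','spool','brush','pin_key','square_key'):
    for d in spotter.landmark_of('side',q)[:2]: print(q,np.round(d['at']),round(d['p'],2))
from rig import job
s=readout.state();print(s['time_s'],s['contact_force']);print(job.close_job())
E
```

```text
jar [248. 220.] 0.9
bottle [364. 309.] 0.68
spool [411. 274.] 0.59
brush [297. 184.] 0.59
pin_key [288. 169.] 0.54
square_key [315. 165.] 0.73
32.7 [ 0.40202569  0.15602728 -0.36913141]
the job is handed in; nothing more can be done
None
```

The blade key is fully home in the switch and turned clockwise to its stop, and I handed the job in at 32.7 s. The last side picture still found the other two keys and the brush in the bin. The jar, bottle and spool were within 1–6 px of where they were earlier.

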